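Key the drive pulley onto the shaft in the bench vise

ROBOT

A 6-joint arm with a two-finger parallel gripper is mounted at the origin on the work surface. World frame = base frame: x ahead of the robot, y to its left, z up, the work surface at z = 0. Lengths are in m, angles in rad, forces in N, time in s.
With the tool pointing down it reaches from about 0.375 to 0.75 m from the base axis. Payload 9 kg.
Tool frame: the origin (TCP) lies at the very end of the fingers, on their centre line; the grasp point (between the pads) lies env.grip_point_offset behind it (env.grip_point_offset is the distance from the TCP to the grasp point, in m); z points along the fingers, x is the direction in which the jaws open and shut, and the axes are right-handed (so a half turn about z gives the same grasp; the last joint's range is limited). The gripper opens to 85 mm and grips with 20 to 120 N. Pads are 22 mm wide; open, the fingers measure 114 mm over their backs; the gripper's body (76 mm by 85 mm) begins 54 mm behind the grasp point. The pads swing forward as they close: fully open they stand 13 mm farther back than shut.
Start: joints at [0.922, 0.104, 0.097, 1.564, 0, 1.353], TCP at [0.251, 0.545, 0.231] pointing down, gripper open.
Joint ranges: [-2.99, 2.99], [-0.84, 1.86], [-1.1, 1.16], [-1.84, 2.11], [-1.51, 1.56], [-3.14, 3.14]. Speed limits (rad/s): [2.22, 2.22, 2.57, 3.14, 3.14, 3.14].

INTERFACE

Orientations are given as a rotation vector (axis times angle).
In Python, from cell import telemetry, capture, camera_info, env gives the robot as it stands.
- The arm moves only by the tool step_arm, never from a script. Its argument "series" is a list of rows, each a list of 3 entries, a list of its own where there are three numbers: the shift along the world's x, y, z in mm, then the turn about the world's z in rad, then the gripper command: -1 is shut, 1 is fully open, values between are in proportion. In form: [[[x, y, z], roll, fingers], ...]. A call has 1 to 10 rows; each row is the pose to reach, as a shift and turn from the pose commanded when the call began; what a row does not reach only later rows make up. A row lasts 1/10 s, in which the tool goes at most 50 mm and 8.59 degrees, less where a joint would pass 70% of its speed; a pose out of reach is approached as far as the arm can. A call with a gripper value outside its range is refused whole. The fingers move at their own pace and stop on an object; "force" is the grip in N (left out, the last holds). Time passes only in rows, so rows that repeat a pose let the fingers close. It gives the time, the measured TCP pose, the force and the opening at its end, in the units of the state.
- telemetry.get_state(): the state, without advancing time (a new reading comes with each control period).
- capture(name): name is "scene" or "top" or "wrist"; returns (picture, depth): 420x560x3 uint8, red, green, blue; 420x560 float32, m along the optical axis (not along the pixel's ray), 0 where there is no reading.
- camera_info(name): a dict with "fov_y" (degrees; the focal length in pixels is half the picture's height over the tangent of half this angle, whatever the lens; pixels are square), "cx", "cy" (the principal point, pixels), "k1" (the pictures are not rectified: a ray, as slopes to the right and down, at radius r is drawn at 1 + k1 r^2 times it, then the intrinsics apply), "world_from_camera" (4x4, takes a point from camera to world coordinates). Camera axes: x right, y up, looking along -z (the intrinsics and any distortion apply to the point x, -y, -z); pixel columns grow to the right and rows downward; lengths in m; the calibration is good to about 2 mm. A picture is of the moment at which its call begins: read the wrist's pose just before it. camera_info takes no time and is no camera call; for the wrist camera it gives the pose at the moment of the call.
- env.hand_in(): hands the job in, once; it reports no verdict.
The state is a dict: "t": time; "joint_pos": joint angles; "qd": joint speeds; "joint_torque": joint torques, N m; "ee_pos": TCP position; "ee_rot": TCP orientation; "contact_force": force on the tool from outside, world axes, zero at the start; "wrist_torque": the same for the moment, N m; "opening": opening from 0.0 (shut) to 1.0 (fully open).
Only numpy, scipy, OpenCV 4.12 (cv2) and the standard library are available. Lean on these libraries where they do the work, as an engineer would, in place of code of your own. Each camera call takes 0.05 s, during which the arm holds its last target. There are 200 camera calls.

TASK

Put the blue-rimmed pulley, boss upwards, on the upright shaft held in the small red vise, turn it until its keyway drops over the brass key, and bring it fully home on the shaft's shoulder. Work gently: never force the pulley against the shaft or key. Leave the bowl, jar and plaster cast where they are, and let go at the end.

Things in the scene. Friction and masses are not known exactly. Their poses are not given: they have to be found in the camera images.
- pulley_center (a point): Centre (on the axis, half-way up, 21 mm above the underside) of the loose pulley, 0.13 to 0.25 kg, 42 mm tall, lying flat, boss up, on the 2 mm thick blue mat. Lower 16 mm: blue grooved rim, 60 mm across. z: up the axis. x: towards the keyway, also marked by a white dot on the rim. Bore right through, 18 mm wide; keyway a slot 7.4 mm wide along the whole height, out to 14.5 mm from the axis.
- pulley_boss (a point): Middle of the pulley's aluminium hexagonal boss, on the axis, 29 mm above the underside; hold it here, from above. The boss stands 26 mm above the rim's top (to 42 mm above the underside) and is 36 mm over flats; the flats face this frame's x (the keyway) and every 60 degrees from it. Once over the key it slides down by its own weight if loosened; a stiff off-centre grip can wedge it.
- shaft_end (a point): Centre of the top end of the steel shaft that stands upright in the vise, 122 mm above the vise's underside; z up, x as the vise's. Shaft 16 mm in diameter, its last 6 mm tapered to 9 mm. It does not turn.
- shaft_shoulder (a point): Centre of the shaft's shoulder, 30 mm across, 40 mm below its end: the pulley's underside must rest here. A brass key 6 mm wide stands from it to 14 mm above it, out to 13 mm from the axis, and stops the pulley until the keyway is over it. The axes are the vise's: the key points along x give or take 30 degrees, not measured; find it by feel or eye. Rigid: 20 N or more per mm of push.
- vise: Red bench vise, fixed to the bench, origin at the centre of its underside on the mat's top; x points along its screw, away from the robot. Jaws' top 70 mm above the origin, 75 mm by 50 mm; screw with cross bar reaches 83 mm along +x.
- bowl: Green mixing bowl, 96 mm across, 50 mm tall, origin at its underside. A bystander.
- jar: Amber jar, 54 mm across, 60 mm tall, origin at its underside. A bystander.
- cast: Cream plaster dental cast, about 66 mm by 58 mm, 28 mm tall, origin at its underside. A bystander.

How it is judged:
By the outcome, as a careful person would: the job done as asked, in the order asked, and still so for the second after the job is handed in, with the robot touching nothing.
It also fails if it takes over 64 s, if anything falls off the work surface, if the arm or the gripper's body presses on something with over 40 N, if the wrist force passes 120 N, or if a joint passes its speed limit or range.

## Working session

There is one attempt and no reset: what is moved stays moved. The work goes in short steps, Python scripts to look and compute and a tool call to move; the robot and the scene stay as the last step left them, time stands still between calls to the robot, and variables do not carry over. Pictures are saved under pics/ and viewed, about 8 in all and at most 12, crops included, and the job is handed in when it is done.

Besides the shell and the picture viewer there is one more tool, called after "Call:" as name([rows], argument=value, ...), one row to a line, values as JSON. step_arm: Moves the arm, as the interface text tells. Its arguments: {"type":"object","properties":{"series":{"type":"array"},"force":{"type":"number"}},"required":["series"]}

```bash
mkdir -p pics; ls; cat > h.py <<'E'
import numpy as np,cv2,json
from cell import telemetry,capture,camera_info,env
def grab(n,tag):
    ci=camera_info(n);p,d=capture(n);cv2.imwrite(f'pics/{tag}.png',p[:,:,::-1])
    np.savez(f'pics/{tag}.npz',p=p,d=d,ci=json.dumps({k:(np.array(v).tolist()) for k,v in ci.items()}));return p,d,ci
def load(tag):
    z=np.load(f'pics/{tag}.npz');ci=json.loads(str(z['ci']));return z['p'],z['d'],ci
def ray(ci,uv):
    f=210/np.tan(np.radians(ci['fov_y'])/2);uv=np.atleast_2d(np.asarray(uv,float))
    K=np.array([[f,0,ci['cx']],[0,f,ci['cy']],[0,0,1]])
    x=cv2.undistortPoints(uv.reshape(-1,1,2),K,np.array([ci['k1'],0,0,0,0.])).reshape(-1,2)
    return x
def onz(ci,uv,z):
    T=np.array(ci['world_from_camera']);x=ray(ci,uv);d=np.c_[x[:,0],-x[:,1],-np.ones(len(x))]@T[:3,:3].T
    o=T[:3,3];return o+d*((z-o[2])/d[:,2])[:,None]
def cloud(d,ci):
    v,u=np.mgrid[:d.shape[0],:d.shape[1]];x=ray(ci,np.c_[u.ravel(),v.ravel()]);D=d.ravel()[:,None]
    T=np.array(ci['world_from_camera']);P=np.c_[x[:,0:1]*D,-x[:,1:2]*D,-D]@T[:3,:3].T+T[:3,3]
    return P.reshape(d.shape+(3,))
E
python3 - <<'E'
from h import *
print(telemetry.get_state(),env.grip_point_offset)
for n in('scene','top'):
    p,d,ci=grab(n,n+'0');print(n,ci)
a=cv2.imread('pics/top0.png');cv2.imwrite('pics/top0b.png',cv2.resize(a,(800,600)))
E
```

```text
pics
{'t': 0.0, 'joint_pos': array([9.22276644e-01, 1.04672091e-01, 9.64527806e-02, 1.56391109e+00,
       3.65023088e-06, 1.35310864e+00]), 'qd': array([ 0.00052824,  0.00134206,  0.00165922, -0.0015373 ,  0.00010806,
       -0.00174315]), 'joint_torque': array([-1.58122890e-03, -5.56932235e+01,  5.03648293e+01,  1.71874976e-02,
       -5.55293063e-04, -3.02317198e-05]), 'ee_pos': array([0.25034823, 0.54489962, 0.23052919]), 'ee_rot': array([ 2.64455497e+00,  1.69501002e+00, -1.96855524e-03]), 'contact_force': array([-0.57238243,  0.47144299, -0.14611926]), 'wrist_torque': array([ 0.00649014,  0.02450003, -0.0008985 ]), 'opening': 0.9968544871033397} 0.0187
scene {'fov_y': 55.326046999984634, 'cx': 287.47156039203753, 'cy': 204.09172846478853, 'k1': -0.040336564445486715, 'world_from_camera': array([[-0.8484131 , -0.41922928,  0.32317493,  0.89991538],
       [ 0.5291385 , -0.6883091 ,  0.49622881,  0.43532908],
       [ 0.0144106 ,  0.59201132,  0.8058008 ,  0.83468645],
       [ 0.        ,  0.        ,  0.        ,  1.        ]])}
top {'fov_y': 57.026870048996116, 'cx': 273.5554502414565, 'cy': 207.88393473053958, 'k1': -0.11274017752232715, 'world_from_camera': array([[-0.02769901,  0.98018043, -0.19616088,  0.47337303],
       [-0.99944854, -0.03075105, -0.01252972, -0.01805308],
       [-0.01831353,  0.19570565,  0.98049167,  0.79604074],
       [ 0.        ,  0.        ,  0.        ,  1.        ]])}
```

View pics/top0b.png

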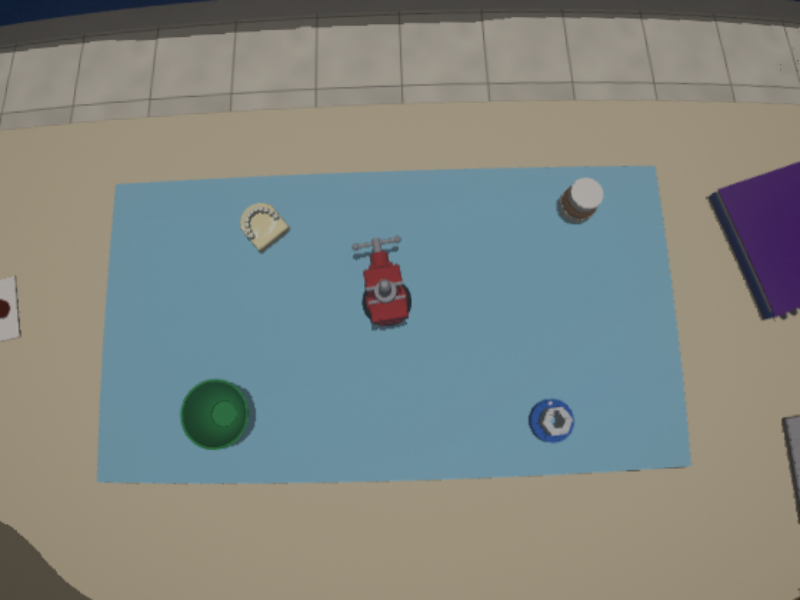

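View pics/scene0.png

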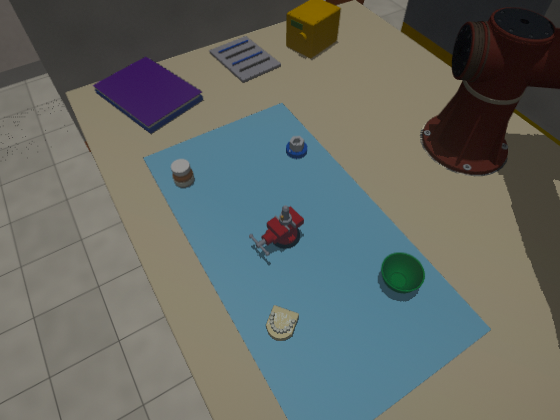

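The top view shows the pulley at about (552,421) with its white dot above it at (550,403), and the shaft end at about (385,286), both in 800-pixel coordinates. I'll measure both from colour and depth and make enlarged crops.

```bash
python3 - <<'E'
from h import *
p,d,ci=load('top0')
P=cloud(d,ci)
hsv=cv2.cvtColor(p,cv2.COLOR_RGB2HSV)
a=p[270:320,360:412];b=p[160:235,235:300]
cv2.imwrite('pics/c1.png',np.hstack([cv2.resize(a,(400,385),interpolation=2),cv2.resize(b,(334,385),interpolation=2)])[:,:,::-1])
def reg(r,c,lo,hi):
    q=P[r[0]:r[1],c[0]:c[1]].reshape(-1,3);dd=d[r[0]:r[1],c[0]:c[1]].ravel()>0
    q=q[dd&(q[:,2]>lo)&(q[:,2]<hi)];return q
q=reg((270,320),(360,412),.012,.024);print('rim',len(q),np.median(q,0),(q.max(0)+q.min(0))/2,np.ptp(q,axis=0))
(cx,cy),r=cv2.minEnclosingCircle(q[:,:2].astype(np.float32));print(cx,cy,r)
q=reg((270,320),(360,412),.036,.055);print('boss',len(q),q.mean(0),(q.max(0)+q.min(0))/2,np.ptp(q,axis=0))
q=reg((160,235),(235,300),.112,.14);print('end',len(q),q.mean(0),q[:,2].max(),(q.max(0)+q.min(0))/2,np.ptp(q,axis=0))
q=reg((160,235),(235,300),.078,.09);print('shoulder',len(q),q.mean(0),(q.max(0)+q.min(0))/2,np.ptp(q,axis=0))
q=reg((160,235),(235,300),.065,.076);print('jaw',len(q),q.mean(0),cv2.minAreaRect(q[:,:2].astype(np.float32)*1000))
p,d,ci=load('scene0');P=cloud(d,ci)
q=reg((130,165),(280,315),.036,.055);print('S boss',len(q),q.mean(0),(q.max(0)+q.min(0))/2)
q=reg((195,260),(245,315),.112,.14);print('S end',len(q),q.mean(0),q[:,2].max(),(q.max(0)+q.min(0))/2)
E
```

```text
rim 400 [ 0.45069748 -0.21973505  0.01734863] [ 0.44710292 -0.22764463  0.0179617 ] [0.06105308 0.05993179 0.0114853 ]
0.4474062919616699 -0.22769784927368164 0.031097400933504105
boss 255 [ 0.44655644 -0.22716376  0.04308372] [ 0.44745958 -0.2265997   0.04164884] [0.03657298 0.04095442 0.01125896]
end 67 [ 0.62472139 -0.00136754  0.12080782] 0.12644997013746373 [ 0.62558569 -0.00159333  0.11926667] [0.01514955 0.01453759 0.01436659]
shoulder 112 [ 0.62162163 -0.00169464  0.08389859] [ 0.62382121 -0.0015476   0.08370972] [0.02544526 0.02840335 0.01141123]
jaw 700 [ 0.62395481 -0.00138294  0.07069208] ((625.8651123046875, -1.0777416229248047), (74.24154663085938, 49.789955139160156), 8.953683853149414)
S boss 116 [ 0.4466467  -0.22244148  0.04176711] [ 0.44614818 -0.2233925   0.04123558]
S end 43 [0.62501175 0.00377612 0.11955033] 0.12569156580027352 [0.62391445 0.00218942 0.11961606]
```

View pics/c1.png

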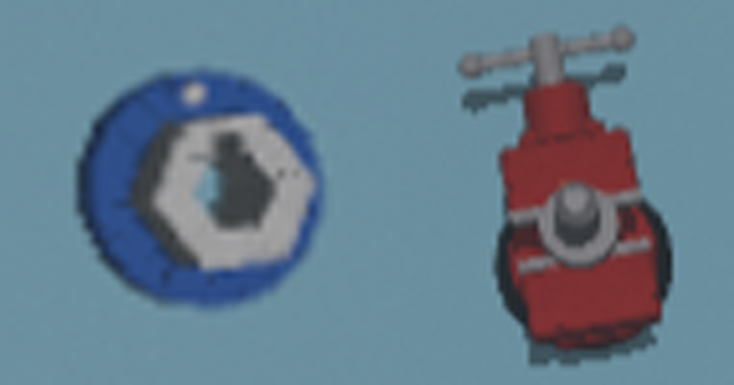

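The left crop shows the pulley rim with its white dot at crop (193,93). The right crop shows the shaft with the shoulder ring around it. The key is hidden behind the shaft, on the far side.

```bash
python3 - <<'E'
from h import *
p,d,ci=load('top0')
print(onz(ci,[[360+193/400*52-.5,270+93/385*50-.5]],.018))
P=cloud(d,ci);v=P[250:340,340:430].reshape(-1,3)
for n in('wrist',): print(camera_info(n), telemetry.get_state()['ee_pos'])
# hexagon boss top corners in crop
h=np.array([[178,120],[264,115],[314,185],[290,262],[205,270],[152,195]],float)
w=onz(ci,np.c_[360+h[:,0]/400*52-.5,270+h[:,1]/385*50-.5],.044);print(w,w.mean(0))
c=w.mean(0);print(np.degrees(np.arctan2(w[:,1]-c[1],w[:,0]-c[0]))+30)
E
```

```text
[[ 0.47232342 -0.22525956  0.018     ]]
{'fov_y': 62.94326257431247, 'cx': 278.91042228721403, 'cy': 208.29764986231166, 'k1': 0.004995285363500993, 'world_from_camera': array([[ 0.41776872, -0.87270144, -0.25270833,  0.18580536],
       [ 0.90855275,  0.40094865,  0.11735448,  0.57420905],
       [-0.00109236, -0.27862588,  0.9603991 ,  0.37274097],
       [ 0.        ,  0.        ,  0.        ,  1.        ]])} [0.25035484 0.54493603 0.23059701]
[[ 0.46583954 -0.21406094  0.044     ]
 [ 0.46616778 -0.23599059  0.044     ]
 [ 0.44834384 -0.24743516  0.044     ]
 [ 0.42971871 -0.23995932  0.044     ]
 [ 0.42872379 -0.21835287  0.044     ]
 [ 0.4476528  -0.20623095  0.044     ]] [ 0.44774108 -0.22700497  0.044     ]
[  65.572361      4.00423925  -58.31005932 -114.29168838  185.53637433
  120.24346584]
```

Top-camera estimates:
- **Pulley:** at (0.447, -0.227) with the keyway at about 4°.
- **Shaft:** at about (0.625, -0.001).
- **Vise:** yaw about 9°.

On the way to the pulley I'll look at the key with the wrist camera from beyond the shaft.

Call:
step_arm([
  [[470,-575,-20],-0.023,0.6],
  [[470,-575,-20],-0.023,0.6],
  [[470,-575,-20],-0.023,0.6],
  [[470,-575,-20],-0.023,0.6],
  [[470,-575,-20],-0.023,0.6],
  [[470,-575,-20],-0.023,0.6],
  [[470,-575,-20],-0.023,0.6],
  [[470,-575,-20],-0.023,0.6],
  [[470,-575,-20],-0.023,0.6],
  [[470,-575,-20],-0.023,0.6],
])

```text
t: 1.1
ee_pos: [0.5677, 0.1564, 0.2175]
ee_rot: [-2.664, -1.664, 0.0]
contact_force: [0.9, 1.6, 0.0]
opening: 0.799
```

Call:
step_arm([
  [[152,-186,-17],0,0.6],
  [[152,-186,-17],0,0.6],
  [[152,-186,-17],0,0.6],
  [[152,-186,-17],0,0.6],
  [[152,-186,-17],0,0.6],
  [[152,-186,-17],0,0.6],
  [[152,-186,-17],0,0.6],
])

```text
t: 1.8
ee_pos: [0.7186, -0.0285, 0.1993]
ee_rot: [-2.664, -1.662, 0.002]
contact_force: [-0.0, -0.9, -0.3]
opening: 0.806
```

```bash
python3 - <<'E'
from h import *
s=telemetry.get_state();print(s['ee_pos'],s['joint_pos'])
p,d,ci=grab('wrist','w1')
T=np.array(ci['world_from_camera']);f=210/np.tan(np.radians(ci['fov_y'])/2);print(T[:3,3],f)
q=np.linalg.inv(T)@np.array([.625,-.001,.1,1]);u=ci['cx']+f*q[0]/-q[2];v=ci['cy']-f*q[1]/-q[2];print(u,v)
u,v=int(u),int(v);x0,y0=max(0,u-70),max(0,min(420-105,v-52));print('crop',x0,y0)
c=p[y0:y0+105,x0:x0+140];cv2.imwrite('pics/w1c.png',cv2.resize(c,None,fx=5.5,fy=5.5,interpolation=2)[:,:,::-1])
E
```

```text
[ 0.71864465 -0.02847315  0.1992621 ] [-2.20909802e-01  4.88237822e-01  4.91412290e-01  1.57636330e+00
  2.84685937e-04  2.34269674e-01]
[0.65504364 0.00208812 0.34154421] 343.0700229402472
254.61530089962565 68.92414476681591
crop 184 16
```

View pics/w1c.png

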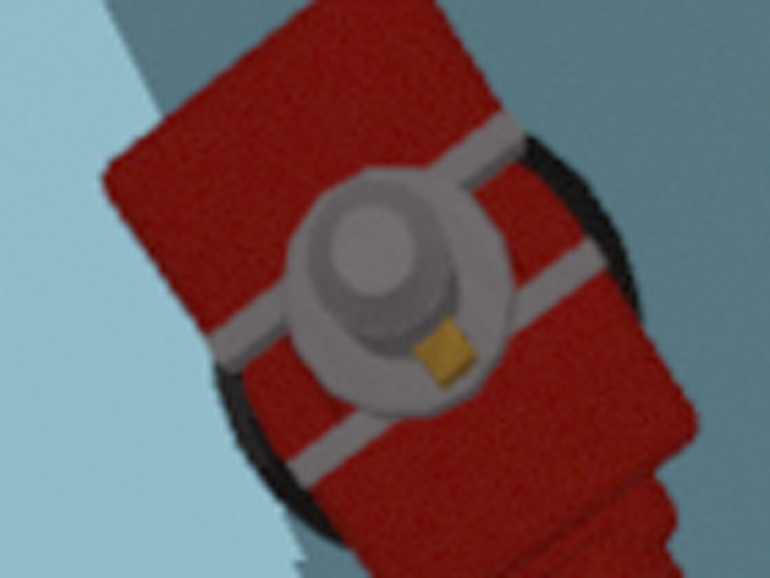

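The view shows the shaft end at crop (372,250), the shoulder ring centred at about (400,291), and the brass key's top face around (445,349). I'll convert those to positions.

```bash
python3 - <<'E'
from h import *
p,d,ci=load('w1')
f=lambda pts,z: onz(ci,np.array(pts,float)/5.5-.41+[184,16],z)
e=f([[372,250]],.124)[0];s=f([[400,291]],.084)[0];k=f([[413,350],[449,317],[476,352],[443,376]],.098)
print('end',e,'shoulder',s);print(k*1e3)
g=f([[286,291],[514,291],[400,167],[400,415]],.084);print(np.linalg.norm(g[0]-g[1]),np.linalg.norm(g[2]-g[3]))
for c in(e,s,(e+s)/2):
    m=k.mean(0)-c;print('key yaw',np.degrees(np.arctan2(m[1],m[0])),np.hypot(*m[:2]))
m=(k[2]+k[3]-k[0]-k[1]);print('key edge yaw',np.degrees(np.arctan2(m[1],m[0])))
m=(k[1]-k[0]+k[2]-k[3]);print('key edge2 yaw',np.degrees(np.arctan2(m[1],m[0]))-90)
E
```

```text
end [ 6.23349123e-01 -5.29636601e-04  1.24000000e-01] shoulder [ 6.2336174e-01 -3.2400108e-05  8.4000000e-02]
[[ 6.31690050e+02 -1.53601015e+00  9.80000000e+01]
 [ 6.30275299e+02  4.05808377e+00  9.80000000e+01]
 [ 6.35248356e+02  5.21541661e+00  9.80000000e+01]
 [ 6.35933246e+02  3.91726920e-01  9.80000000e+01]]
0.02896135520010113 0.029308232834331753
key yaw 14.45621220810715 0.01026254026674947
key yaw 11.75167063422773 0.010137484034068662
key yaw 13.112232651291146 0.010197171509888067
key edge yaw 18.507576363558577
key edge2 yaw 11.394966294983561
```

The key yaw is about 13° and the shaft is at (0.6234, -0.0003). I'll now view the pulley from the same relative pose so that camera bias cancels.

Call:
step_arm([
  [[-177,-226,-74],0,0.6],
  [[-177,-226,-74],0,0.6],
  [[-177,-226,-74],0,0.6],
  [[-177,-226,-74],0,0.6],
  [[-177,-226,-74],0,0.6],
  [[-177,-226,-74],0,0.6],
  [[-177,-226,-74],0,0.6],
  [[-177,-226,-74],0,0.6],
  [[-177,-226,-74],0,0.6],
])

```text
t: 2.75
ee_pos: [0.5427, -0.2525, 0.1279]
ee_rot: [2.662, 1.666, 0.002]
contact_force: [-0.1, 0.8, 0.6]
opening: 0.8
```

```bash
python3 - <<'E'
from h import *
s=telemetry.get_state();print(s['ee_pos'],s['ee_rot'],s['joint_pos'])
p,d,ci=grab('wrist','w2')
T=np.array(ci['world_from_camera']);f=343.07
q=np.linalg.inv(T)@np.array([.4475,-.227,.03,1]);u=ci['cx']+f*q[0]/-q[2];v=ci['cy']-f*q[1]/-q[2];print(u,v)
u,v=int(u),int(v);x0,y0=max(0,u-80),max(0,min(420-120,v-60));print('crop',x0,y0)
c=p[y0:y0+120,x0:x0+160];cv2.imwrite('pics/w2c.png',cv2.resize(c,None,fx=5,fy=5,interpolation=2)[:,:,::-1])
E
```

```text
[ 0.542724   -0.25246864  0.12794084] [2.66171877e+00 1.66640498e+00 1.52520065e-03] [-6.53897853e-01  1.03310075e-01 -9.10221423e-02  1.37493870e+00
  4.67058273e-04 -2.01828606e-01]
250.92593480881146 67.0152278748516
crop 170 7
```

View pics/w2c.png

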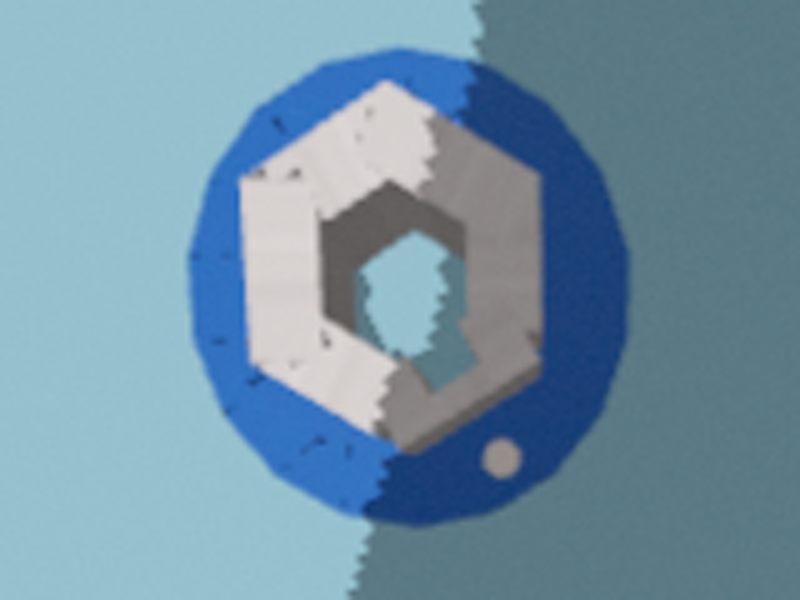

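The view shows the hexagonal boss-top corners at (388,80), (541,175), (541,358), (403,443), (250,362) and (240,178). The keyway faces lower right towards the dot at (502,458).

```bash
python3 - <<'E'
from h import *
p,d,ci=load('w2')
f=lambda pts,z: onz(ci,np.array(pts,float)/5-.4+[170,7],z)
h=f([[388,80],[541,175],[541,358],[403,443],[250,362],[240,178]],.044)
c=h.mean(0);print(c,np.linalg.norm(h-c,axis=1))
print('flats',(np.degrees(np.arctan2(h[:,1]-c[1],h[:,0]-c[0]))+30)%60)
r=f([[188,260],[630,260],[398,46],[415,527]],.018);print('rim c',(r[0]+r[1])/2,(r[2]+r[3])/2,np.linalg.norm(r[0]-r[1]),np.linalg.norm(r[2]-r[3]))
print('mean of pts',r.mean(0))
t=f([[502,458]],.018)[0];m=t-c;print('dot',t,np.degrees(np.arctan2(m[1],m[0])),np.hypot(*m[:2]))
E
```

```text
[ 0.44533466 -0.22637921  0.044     ] [0.0206056  0.02070639 0.02059786 0.02016595 0.02096031 0.02080381]
flats [4.57954142 4.16675402 4.42763976 5.86823188 4.68122049 5.25099866]
rim c [ 0.44146656 -0.22456138  0.018     ] [ 0.44529444 -0.22686899  0.018     ] 0.05992235215569051 0.060735626580525885
mean of pts [ 0.4433805  -0.22571518  0.018     ]
dot [ 0.46985762 -0.22455073  0.018     ] 4.264196895671671 0.024591032360481036
```

Call:
step_arm([
  [[-97,26,-60],0.01,0.6],
  [[-97,26,-60],0.01,0.6],
  [[-97,26,-60],0.01,0.6],
  [[-97,26,-60],0.01,0.6],
  [[-97,26,-60],0.01,0.6],
  [[-97,26,-60],0.01,0.6],
  [[-97,26,-60],0.01,0.6],
])

```text
t: 3.5
ee_pos: [0.4464, -0.2284, 0.0681]
ee_rot: [2.653, 1.678, 0.001]
contact_force: [0.8, 0.6, 0.7]
opening: 0.798
```

Call:
step_arm([
  [[-1,2,-20],0,0.5],
  [[-1,2,-35],0,0.4],
  [[-1,2,-44],0,0.3],
  [[-1,2,-48],0,0.3],
  [[-1,2,-48],0,0.3],
  [[-1,2,-48],0,0.3],
])

```text
t: 4.1
ee_pos: [0.4442, -0.2261, 0.0194]
ee_rot: [2.655, 1.678, 0.0]
contact_force: [0.2, -1.0, -0.1]
opening: 0.65
```

Call:
step_arm([
  [[1,0,-1],0,0],
  [[1,0,-2],0,-0.04],
  [[1,0,-3],0,-0.04],
  [[1,0,-4],0,-0.04],
  [[1,0,-4],0,-0.04],
], force=35)

```text
t: 4.6
ee_pos: [0.4452, -0.226, 0.0163]
ee_rot: [2.655, 1.678, 0.0]
contact_force: [-4.8, 3.8, 14.7]
opening: 0.483
```

Contact of 14.7 N upwards: the fingertips touched the rim top. I'll back off 3 mm and close.

Call:
step_arm([
  [[0,0,3],0,-0.04],
  [[0,0,3],0,-0.04],
  [[0,0,3],0,-1],
  [[0,0,3],0,-1],
  [[0,0,3],0,-1],
  [[0,0,3],0,-1],
  [[0,0,3],0,-1],
])

```text
t: 5.3
ee_pos: [0.4451, -0.226, 0.0182]
ee_rot: [2.655, 1.678, 0.001]
contact_force: [0.2, 1.4, 5.9]
opening: 0.417
```

Call:
step_arm([
  [[0,0,10],0,-1],
  [[0,0,30],0,-1],
  [[0,0,70],0,-1],
  [[0,0,110],0,-1],
  [[0,0,150],0,-1],
  [[0,0,150],0,-1],
  [[0,0,150],0,-1],
])

```text
t: 6.0
ee_pos: [0.4451, -0.226, 0.1684]
ee_rot: [2.655, 1.677, 0.001]
contact_force: [0.2, 0.3, -2.1]
opening: 0.416
```

```bash
python3 - <<'E'
from h import *
s=telemetry.get_state();print(s['ee_pos'],s['ee_rot'],s['contact_force'],s['wrist_torque'],s['opening'])
p,d,ci=grab('wrist','w3')
cv2.imwrite('pics/w3v.png',cv2.resize(p[200:],None,fx=1.4,fy=1.4)[:,:,::-1])
E
```

```text
[ 0.44511974 -0.22600659  0.16844704] [2.65498285e+00 1.67749540e+00 5.69242616e-04] [ 0.24241828  0.336517   -2.117819  ] [ 0.01606325 -0.01464966 -0.0089558 ] 0.4164312645667125
```

View pics/w3v.png

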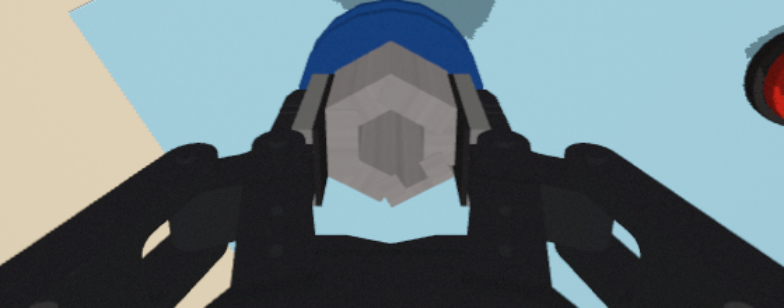

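The pulley is held upright with the keyway towards the lower right. The boss-top corners are at about (391,73), (456,107), (456,180), (392,206), (326,178) and (326,107). Next I'll work out its centre relative to the TCP.

```bash
python3 - <<'E'
from h import *
p,d,ci=load('w3')
t=np.array([.44512,-.22601])
h=np.array([[391,73],[456,107],[456,180],[392,206],[326,178],[326,107]],float)/1.4-.15+[0,200]
for z in(.192,.194,.196):
    w=onz(ci,h,z);c=w.mean(0);print(z,(c[:2]-t)*1e3,np.linalg.norm(w-c,axis=1)*1e3,(np.degrees(np.arctan2(w[:,1]-c[1],w[:,0]-c[0]))+30)%60)
E
```

```text
0.192 [ 1.38313398 -1.09137668] [21.23708548 20.92537211 21.99956213 20.62344124 21.71882488 21.01608463] [4.71226245 6.96837855 1.97374816 5.23465168 5.57973051 2.3220538 ]
0.194 [ 0.27279421 -0.56540329] [20.87860789 20.57215617 21.62821409 20.27532184 21.35221563 20.66133748] [4.71226245 6.96837855 1.97374816 5.23465168 5.57973051 2.3220538 ]
0.196 [-0.83754556 -0.0394299 ] [20.52013029 20.21894024 21.25686605 19.92720243 20.98560637 20.30659034] [4.71226245 6.96837855 1.97374816 5.23465168 5.57973051 2.3220538 ]
```

Call:
step_arm([
  [[178,226,0],0.147,-1],
  [[178,226,0],0.147,-1],
  [[178,226,0],0.147,-1],
  [[178,226,0],0.147,-1],
  [[178,226,0],0.147,-1],
  [[178,226,0],0.147,-1],
  [[178,226,0],0.147,-1],
  [[178,226,0],0.147,-1],
  [[178,226,0],0.147,-1],
  [[178,226,0],0.147,-1],
])

```text
t: 7.05
ee_pos: [0.6222, -0.0007, 0.1674]
ee_rot: [-2.526, -1.866, 0.001]
contact_force: [0.2, -0.3, -1.4]
opening: 0.408
```

```bash
python3 - <<'E'
from h import *
s=telemetry.get_state();print(s['ee_pos'],s['ee_rot'],s['contact_force'],s['wrist_torque'])
E
```

```text
[ 0.62217373 -0.00074096  0.16742787] [-2.52634675e+00 -1.86645721e+00  9.21086554e-04] [ 0.16687149 -0.34712142 -1.43617283] [0.03470217 0.04522205 0.01454816]
```

Call:
step_arm([
  [[1,0.8,-10],0,-1],
  [[1,0.8,-20],0,-1],
  [[1,0.8,-25],0,-1],
  [[1,0.8,-29],0,-1],
  [[1,0.8,-32],0,-1],
  [[1,0.8,-32],0,-1],
])

```text
t: 7.65
ee_pos: [0.6237, 0.0011, 0.1354]
ee_rot: [-2.525, -1.868, 0.0]
contact_force: [-0.7, -0.4, -1.9]
opening: 0.416
```

Call:
step_arm([
  [[-0.3,-0.7,0],0,-1],
  [[-0.3,-0.7,-2],0,-1],
  [[-0.3,-0.7,-4],0,-1],
  [[-0.3,-0.7,-5],0,-1],
  [[-0.3,-0.7,-5],0,-1],
])

```text
t: 8.15
ee_pos: [0.6235, 0.0003, 0.1307]
ee_rot: [-2.525, -1.868, 0.0]
contact_force: [0.7, 0.4, -0.7]
opening: 0.411
```

```bash
python3 - <<'E'
from h import *
s=telemetry.get_state();print(s['ee_pos'],s['ee_rot'],s['contact_force'],s['wrist_torque'])
p,d,ci=grab('wrist','w4')
cv2.imwrite('pics/w4v.png',cv2.resize(p[240:380,200:360],None,fx=5,fy=4.28,interpolation=2)[:,:,::-1])
E
```

```text
[6.23488271e-01 3.42501060e-04 1.30655145e-01] [-2.52526453e+00 -1.86843554e+00  1.36341446e-04] [ 0.67902791  0.42635211 -0.68556167] [-0.01067184 -0.0602095  -0.03875948]
```

View pics/w4v.png

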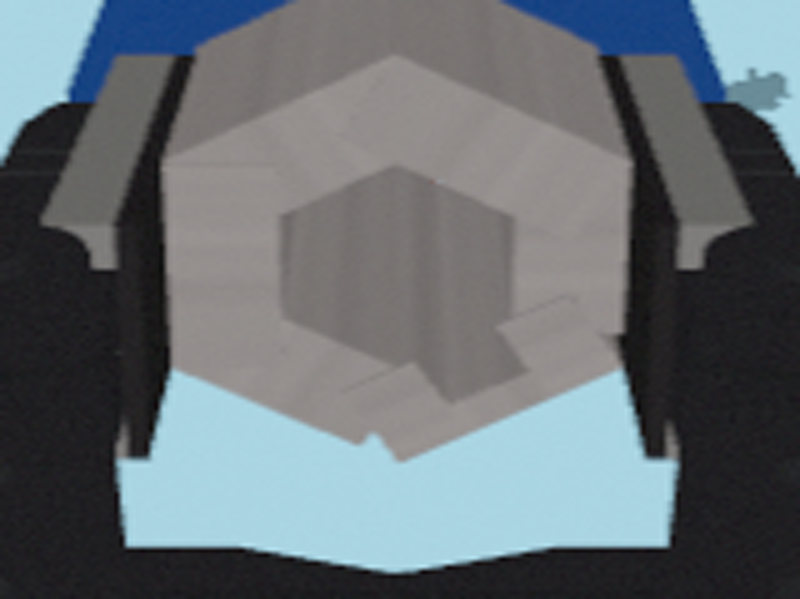

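The pulley is still held square and the forces are under 1 N, with the bore past the taper. I'll continue down to just above the key.

Call:
step_arm([
  [[0,0,-3],0,-1],
  [[0,0,-6],0,-1],
  [[0,0,-9],0,-1],
  [[0,0,-12],0,-1],
  [[0,0,-13],0,-1],
  [[0,0,-13],0,-1],
])

```text
t: 8.8
ee_pos: [0.6234, 0.0004, 0.1176]
ee_rot: [-2.525, -1.868, 0.0]
contact_force: [0.1, 0.9, -2.7]
opening: 0.417
```

```bash
python3 - <<'E'
from h import *
s=telemetry.get_state();print(s['ee_pos'],s['ee_rot'],s['contact_force'],s['wrist_torque'])
E
```

```text
[6.23420214e-01 3.68000475e-04 1.17567418e-01] [-2.52515221e+00 -1.86834850e+00  3.10262176e-04] [ 0.09142095  0.86974403 -2.67791701] [-0.02577169 -0.00775295  0.05765338]
```

Call:
step_arm([
  [[0,0,-1],0,-1],
  [[0,0,-2],0,-1],
  [[0,0,-3],0,-1],
  [[0,0,-4],0,-1],
  [[0,0,-4],0,-1],
])

```text
t: 9.3
ee_pos: [0.6235, 0.0004, 0.1137]
ee_rot: [-2.525, -1.868, 0.0]
contact_force: [-0.8, 0.4, -1.7]
opening: 0.412
```

Call:
step_arm([
  [[0,0,-0.7],0,-1],
  [[0,0,-1.4],0,-1],
  [[0,0,-2],0,-1],
  [[0,0,-2],0,-1],
])

```text
t: 9.7
ee_pos: [0.6235, 0.0004, 0.1117]
ee_rot: [-2.525, -1.868, 0.0]
contact_force: [0.1, -0.2, -1.8]
opening: 0.416
```

Call:
step_arm([
  [[0,0,-1],0,-1],
  [[0,0,-2],0,-1],
  [[0,0,-3],0,-1],
  [[0,0,-3],0,-1],
])

```text
t: 10.1
ee_pos: [0.6235, 0.0004, 0.1086]
ee_rot: [-2.525, -1.868, 0.0]
contact_force: [-0.4, 0.2, -2.4]
opening: 0.415
```

```bash
python3 - <<'E'
from h import *
s=telemetry.get_state();print(s['ee_pos'],s['ee_rot'],s['contact_force'],s['wrist_torque'])
E
```

```text
[6.23472207e-01 3.56080245e-04 1.08630254e-01] [-2.52520829e+00 -1.86844585e+00  1.58307319e-04] [-0.35083918  0.17406052 -2.40803373] [0.02766812 0.01316892 0.006076  ]
```

No force with the underside about 5.6 mm below the key top, so the keyway is over the key. I'll continue to 1–2 mm above the shoulder.

Call:
step_arm([
  [[0,0,-1.5],0,-1],
  [[0,0,-3],0,-1],
  [[0,0,-4.5],0,-1],
  [[0,0,-6],0,-1],
  [[0,0,-7],0,-1],
  [[0,0,-7],0,-1],
])

```text
t: 10.7
ee_pos: [0.6235, 0.0003, 0.1016]
ee_rot: [-2.525, -1.868, 0.0]
contact_force: [-0.3, 0.3, -1.8]
opening: 0.414
```

Call:
step_arm([
  [[0,0,0],0,-0.1],
  [[0,0,0],0,-0.04],
  [[0,0,0],0,0],
  [[0,0,0],0,0.05],
  [[0,0,0],0,0.05],
  [[0,0,0],0,0.05],
])

```text
t: 11.3
ee_pos: [0.6236, 0.0003, 0.1019]
ee_rot: [2.525, 1.869, 0.0]
contact_force: [-0.1, -1.3, -0.6]
opening: 0.526
```

```bash
python3 - <<'E'
from h import *
s=telemetry.get_state();print(s['ee_pos'],s['contact_force'],s['wrist_torque'],s['opening'])
E
```

```text
[6.23635383e-01 3.21268188e-04 1.01944816e-01] [-0.07051157 -1.25268258 -0.5795365 ] [ 0.03794191 -0.0345403  -0.00153712] 0.5257987687365312
```

Call:
step_arm([
  [[0,0,0],0,0.3],
  [[0,0,0],0,0.3],
  [[0,0,15],0,0.3],
  [[0,0,40],0,0.4],
  [[0,0,80],0,0.5],
  [[40,-40,100],0,0.6],
  [[80,-80,100],0,0.6],
  [[95,-30,100],0,0.6],
  [[95,-30,100],0,0.6],
  [[95,-30,100],0,0.6],
])

```text
t: 12.3
ee_pos: [0.7189, -0.0293, 0.2022]
ee_rot: [2.525, 1.87, -0.0]
contact_force: [-0.0, -0.6, -1.0]
opening: 0.797
```

```bash
python3 - <<'E'
from h import *
s=telemetry.get_state();print(s['ee_pos'])
p,d,ci=grab('wrist','w5');P=cloud(d,ci)
p2,d2,c2=grab('top','t5');P2=cloud(d2,c2);p3,d3,c3=grab('scene','s5');P3=cloud(d3,c3)
for n,Q,D in(('w',P,d),('t',P2,d2),('s',P3,d3)):
    q=Q[(D>0)&(np.hypot(Q[...,0]-.6234,Q[...,1])<.035)&(Q[...,2]>.06)]
    h,e=np.histogram(q[:,2],np.arange(.06,.14,.002));print(n,[(round(a,3),int(b)) for a,b in zip(e,h) if b>0])
T=np.array(ci['world_from_camera']);f=343.07
q=np.linalg.inv(T)@np.array([.6234,0,.1,1]);u=int(ci['cx']+f*q[0]/-q[2]);v=int(ci['cy']-f*q[1]/-q[2])
x0,y0=u-70,max(0,v-52);print(x0,y0)
a=cv2.resize(p[y0:y0+105,x0:x0+140],(400,300),interpolation=2);b=cv2.resize(p3[190:265,235:335],(400,300),interpolation=2)
cv2.imwrite('pics/fin.png',np.hstack([a,b])[:,:,::-1])
E
```

```text
[ 0.71893807 -0.02933261  0.20221457]
w [(np.float64(0.068), 91), (np.float64(0.07), 258), (np.float64(0.072), 7), (np.float64(0.082), 17), (np.float64(0.084), 22), (np.float64(0.086), 3), (np.float64(0.088), 3), (np.float64(0.09), 3), (np.float64(0.092), 9), (np.float64(0.094), 8), (np.float64(0.096), 107), (np.float64(0.098), 2605), (np.float64(0.1), 864), (np.float64(0.102), 18), (np.float64(0.104), 16), (np.float64(0.106), 17), (np.float64(0.108), 22), (np.float64(0.11), 26), (np.float64(0.112), 38), (np.float64(0.114), 46), (np.float64(0.116), 99), (np.float64(0.118), 147), (np.float64(0.12), 166), (np.float64(0.122), 273), (np.float64(0.124), 1889), (np.float64(0.126), 631), (np.float64(0.128), 1)]
t []
s [(np.float64(0.06), 4), (np.float64(0.062), 5), (np.float64(0.064), 6), (np.float64(0.066), 20), (np.float64(0.068), 43), (np.float64(0.07), 48), (np.float64(0.072), 3), (np.float64(0.08), 1), (np.float64(0.082), 3), (np.float64(0.084), 27), (np.float64(0.086), 38), (np.float64(0.088), 7), (np.float64(0.09), 1), (np.float64(0.094), 7), (np.float64(0.096), 51), (np.float64(0.098), 115), (np.float64(0.1), 61), (np.float64(0.102), 11), (np.float64(0.104), 9), (np.float64(0.106), 7), (np.float64(0.108), 9), (np.float64(0.11), 9), (np.float64(0.112), 10), (np.float64(0.114), 9), (np.float64(0.116), 22), (np.float64(0.118), 20), (np.float64(0.12), 16), (np.float64(0.122), 49), (np.float64(0.124), 100), (np.float64(0.126), 26)]
209 11
```

View pics/fin.png

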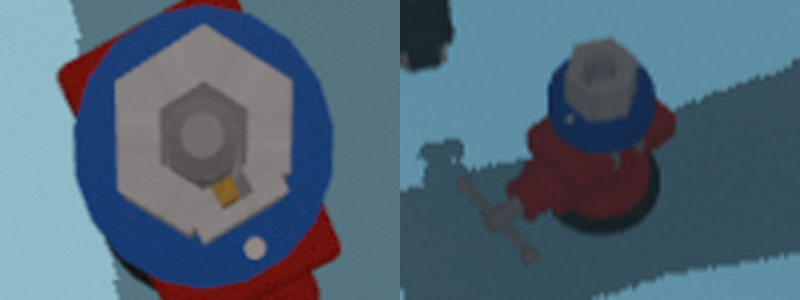

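The key is visible inside the keyway next to the dot side. I'll check the seating height precisely, relative to the vise jaws and shaft end.

```bash
python3 - <<'E'
from h import *
p,d,ci=load('w5');P=cloud(d,ci)
r=np.hypot(P[...,0]-.6234,P[...,1]);z=P[...,2];ok=d>0
p1,d1,c1=load('w1');P1=cloud(d1,c1);r1=np.hypot(P1[...,0]-.6234,P1[...,1]);z1=P1[...,2]
red=lambda p:(p[...,0]>90)&(p[...,1]<50)
for n,m,zz in(('jaw',ok&red(p)&(z>.06)&(z<.08)&(r<.06),z),('rim',ok&(z>.09)&(z<.105)&(r>.023)&(r<.028),z),('boss',ok&(z>.12)&(r>.0125)&(r<.0165),z),('end',ok&(z>.11)&(r<.003),z),
 ('jaw1',(d1>0)&red(p1)&(z1>.06)&(z1<.08)&(r1<.06),z1),('shoulder1',(d1>0)&(z1>.078)&(z1<.09)&(r1>.0105)&(r1<.014),z1),('end1',(d1>0)&(z1>.11)&(r1<.003),z1)):
    print(n,m.sum(),np.median(zz[m])*1e3,zz[m].std()*1e3)
m=ok&(z>.09)&(z<.105)&(r>.023)&(r<.0285);A=np.c_[P[m][:,:2]-[.6234,0],np.ones(m.sum())];print('rim tilt',np.linalg.lstsq(A,z[m],rcond=None)[0])
s=telemetry.get_state();print(s['t'])
E
```

```text
jaw 1025 70.286331185685 1.8473120924539117
rim 1906 99.52320233742768 0.7130166787443857
boss 1078 125.52400144388498 0.7635264533523519
end 85 123.55858311129614 0.6983620913522705
jaw1 4457 70.48674137817152 1.1217251356482478
shoulder1 428 83.53448464565736 0.8661474239515798
end1 86 123.66200200360429 0.6113210187827439
rim tilt [-0.00073152 -0.00035572  0.09951097]
12.45
```

The rim top is 16.0 mm above the shoulder, the boss top is 2.0 mm above the shaft end, and the tilt is negligible, so the pulley is fully home. Handing in.

```bash
python3 -c "
from cell import env;print(env.hand_in())"
```

```text
the job is handed in; nothing more can be done
None
```

The pulley is on the shaft, boss up, with its keyway over the brass key and its underside on the shoulder. I let go, moved the gripper clear and handed the job in at about 12.5 s of the 64 s allowed.

**How it went:** I found the key's direction (about 13°) with the wrist camera and gripped the boss across two flats. I turned the pulley 8° to line up and lowered it in small steps. It never pushed back by more than 3 N on the way down. I loosened the grip about 1.4 mm above the shoulder, and it dropped home under its own weight.

**Last checks:**
- **Seating:** the rim top is 16.0 mm above the shoulder (expected 16), and the boss top is 2.0 mm above the shaft end (expected 2).
- **Level:** the rim's measured tilt is under 0.1°.
- **Key:** it is visible inside the keyway in the last picture.

**What did not go cleanly or agree:**
- While positioning for the grasp, the fingertips pressed on the pulley's rim with about 15 N. I backed off before gripping.
- The scene and wrist depths put the vise jaws about 1.5 mm lower than the stated 72 mm. I therefore judged seating from the shoulder and shaft end instead.
- The top camera was blocked in the final check and gave no readings.
- I did not re-measure the bowl, jar and cast; the arm never went near them at low height.

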